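# Lid the jar on the banding wheel

## Task

In the pottery workshop two open stoneware jars, one tall and one squat, take the same lid; one of them stands on the round metal banding wheel and the other waits on the square wooden stack. Pick up the loose lid by its knob and put it, without dropping it, on whichever jar is standing on the banding wheel, so that it closes the mouth and sits flat. Leave both jars standing where they are.

Things in the scene. Friction and masses are not known exactly. Their poses are not given: they have to be found in the camera images.
- wheel: Banding wheel (potter's turntable), locked and fixed: round aluminium disc 160 mm across on a dark foot, flat top 40 mm above the bench. Origin: centre of its underside, at bench height; z up. It stands on the left or the right; either jar may be on it, up to 15 mm off centre. The other jar is 200 mm or more away on a square wooden stack 160 x 160 x 40 mm.
- jar_tall: Loose open brown-grey stoneware jar, slender, 130 mm high, 104 mm across its widest, 0.75 kg. Round mouth: rim 92 mm across outside, 80 mm inside. Origin: centre of its underside (40 mm above the bench, on the wheel or on the wooden stack), z up, rim at z = 130 mm.
- jar_squat: Loose open jar of the same stoneware, pot-bellied, 80 mm high, 132 mm across its widest, 0.65 kg. The same mouth: rim 92 mm across outside, 80 mm inside. Origin: centre of its underside (40 mm above the bench, on the wheel or on the wooden stack), z up, rim at z = 80 mm.
- lid: Lid of the same stoneware, 0.14-0.28 kg, flat on the bench, knob up, nearer the robot than the jars. Disc 100 mm across at z 6-14 mm; below it a spigot 60 mm across, 6 mm deep, enters a jar's mouth (10 mm play all round); round knob 24 mm across at z 14-30, 28 mm at z 30-46 mm (top). Origin: centre of the spigot's underside, z up; 6 mm below the rim when the disc rests on a jar.
Mind the look-alikes: they are no part of the job. Leave any blue or pink look-alike of the lid alone. Leave any red look-alike of the jar_tall alone.

How it is judged (in metres and radians):
At the end, for the whole second after the job is handed in: The lid rests, knob up and flat (within 3 degrees), on the rim of the jar that stands on the banding wheel, its spigot in the mouth (centres within 15 mm), released and still. Both jars stand upright within 30 mm of where they started (((horizontal distance between jar_tall and wheel below 0.06 m and horizontal distance between lid and jar_tall below 0.015 m and z of lid in the frame of jar_tall between 0.119 and 0.128 m) or (horizontal distance between jar_squat and wheel below 0.06 m and horizontal distance between lid and jar_squat below 0.015 m and z of lid in the frame of jar_squat between 0.069 and 0.078 m)) and angle between lid's own z axis and vertical below 0.06 rad and linear speed of lid below 0.02 m/s and angle between each of jar_tall, jar_squat's own z axis and vertical below 0.1 rad and distance of each of jar_tall, jar_squat from where it was at the start of the episode below 0.03 m); the robot touches nothing.
It fails at once if the lid is dropped: it falls free of the fingers faster than 0.7 m/s (a fall of about 25 mm) (contact force between the fingers and lid below 0.05 N and linear speed of lid above 0.7 m/s).
It fails at once if a jar is carried off or knocked over: moved more than 60 mm or tipped more than 30 degrees (distance of any of jar_tall, jar_squat from where it was at the start of the episode above 0.06 m or angle between any of jar_tall, jar_squat's own z axis and vertical above 0.52 rad).
It also fails if it takes over 40 s, if anything falls off the work surface, if the arm or the gripper's body presses on something with over 40 N, if the wrist force passes 120 N, or if a joint passes its speed limit or range.

## Robot

A 7-joint arm with a two-finger parallel gripper is mounted at the origin on the work surface. World frame = base frame: x ahead of the robot, y to its left, z up, the work surface at z = 0. Lengths are in m, angles in degrees, forces in N, time in s.
With the tool pointing down it reaches from about 0.4 to 0.85 m from the base axis. Payload 4.5 kg.
Tool frame: the origin (TCP) lies at the very end of the fingers, on their centre line; the grasp point (between the pads) lies 19 mm behind it; z points along the fingers, y is the line along which they close (so a half turn about z gives the same grasp; the last joint's range is limited). The gripper opens to 88 mm and grips with 3 to 60 N. Pads are 18 mm wide; open, the fingers measure 123 mm over their backs; the gripper's body (75 mm by 187 mm) begins 45 mm behind the grasp point.
Start: joints at [-72.204, 39.483, -11.15, 89.685, 9.013, 51.709, -12.324], TCP at [0.171, 0.601, 0.239] pointing down, gripper open.
Joint ranges: [-172.22, 172.22], [-26.19, 119.32], [-84.43, 86.54], [7.71, 146.69], [-57.33, 237.33], [2.42, 119.75], [-152.13, 152.13]. Speed limits (degrees/s): [147.25, 147.25, 180, 180, 180, 180, 180].

## Interface

Orientations are given as a 3x3 rotation matrix whose columns are the frame's x, y, z axes.
In Python, from cell import ctrl gives the robot as it stands. The module is installed in compiled form; this text tells all that it offers.
- The arm moves only by the tool jog_arm, never from a script. Its arguments are lists of equal length, an entry for each row: "linear": the shift along the tool's x, y, z in cm, a list of three; "rot": the turn, a rotation vector about the tool's x, y, z in degrees, a list of three. A call has 1 to 12 rows; each row is the pose to reach, as a shift and turn from the pose commanded when the call began, along the tool's axes at that moment; what a row does not reach only later rows make up. A row lasts 1/10 s, in which the tool goes at most 50 mm and 8.59 degrees, less where a joint would pass 70% of its speed; a pose out of reach is approached as far as the arm can. A call with a gripper value outside its range is refused whole. "fingers" is the opening in per cent of the stroke, from 0 (shut) to 100 (fully open), set as the call begins (left out, the last holds). The fingers move at their own pace and stop on an object; the grip force is fixed at half the most. Time passes only in rows, so rows that repeat a pose let the fingers close. It gives the time, the measured TCP pose, the force, the opening and the grip force at its end, in the units of the state.
- ctrl.get_state(): the state, without advancing time (a new reading comes with each control period).
- ctrl.grab_frame(name): name is "side" or "top"; returns a dict with "pixels" (420x560x3 uint8, red, green, blue), "depth" (420x560 float32, m along the optical axis (not along the pixel's ray), 0 where there is no reading), "fx", "fy", "cx", "cy" (pixels), "rvec" (rotation vector, rad) and "tvec" (3), from world to camera coordinates, as OpenCV has them. Camera axes: x right, y down, z forward; pixel columns grow to the right and rows downward; lengths in m; the calibration is good to about 2 mm. A picture is of the moment at which its call begins.
- ctrl.close_job(): hands the job in; it is judged then, once.
The state is a dict: "time": time; "joint_pos": joint angles; "joint_vel": joint speeds; "effort": joint torques, N m; "tool_pos": TCP position; "orientation": TCP orientation; "ft_force": force on the tool from outside, world axes, zero at the start; "wrist_torque": the same for the moment, N m; "grip_width": finger opening in m; "gripper_force": force on a finger pad.
Only numpy, scipy, OpenCV 4.12 (cv2) and the standard library are available. Lean on these libraries where they do the work, as an engineer would, in place of code of your own. Each camera call takes 0.05 s, during which the arm holds its last target. There are 200 camera calls.

## Working session

There is one attempt and no reset: what is moved stays moved. The work goes in short steps, Python scripts to look and compute and a tool call to move; the robot and the scene stay as the last step left them, time stands still between calls to the robot, and variables do not carry over. Pictures are saved under pics/ and viewed, at most 10 in all, crops included, and the job is handed in when it is done.

Besides the shell and the picture viewer there is one more tool, called after ">>>" as name(argument=value, ...) on one line, values as JSON. jog_arm: Moves the arm, as the interface text tells. Its arguments: {"type":"object","properties":{"linear":{"type":"array"},"rot":{"type":"array"},"fingers":{"type":"number"}},"required":["linear","rot"]}

```bash
mkdir -p pics
cat > h.py <<'E'
import numpy as np, cv2
from cell import ctrl
def grab(n):
    f=ctrl.grab_frame(n); f['R']=cv2.Rodrigues(np.array(f['rvec'],float))[0]; f['t']=np.array(f['tvec'],float).ravel(); return f
def cloud(f):
    d=f['depth']; v,u=np.indices(d.shape)
    P=np.stack([(u-f['cx'])/f['fx']*d,(v-f['cy'])/f['fy']*d,d],-1)
    W=(P-f['t'])@f['R']; W[d==0]=np.nan; return W
E
python3 - <<'E'
from h import *
ims=[]
for n in('top','side'):
    f=grab(n); ims.append(f); cv2.imwrite(f'pics/{n}0.png',f['pixels'][:,:,::-1]); np.savez(f'{n}0.npz',W=cloud(f),px=f['pixels'])
    print(n,-f['R'].T@f['t'],f['fx'])
s=ctrl.get_state();print(s)
E
```

```text
top [ 0.38948465 -0.06398804  0.96156021] 452.22662592754557
side [ 0.24472303 -0.75830802  0.77534344] 429.5613206245163
{'time': 0.1, 'joint_pos': array([-72.20311585,  39.52803147, -11.14647951,  89.73714889,
         9.01322987,  51.71032978, -12.32300798]), 'joint_vel': array([-0.09274581, -0.11563937, -0.00592837, -0.17468113, -0.01586056,
       -0.0068475 , -0.08681933]), 'effort': array([-2.39164729e-03, -5.28506434e+01, -1.27136964e+00, -1.53834808e+01,
       -5.26138244e-02,  2.02340474e-03,  3.59246201e-05]), 'tool_pos': array([0.1706885 , 0.60066169, 0.23800279]), 'orientation': array([[-9.61963622e-01,  2.73177373e-01, -3.34663935e-04],
       [ 2.73177554e-01,  9.61962302e-01, -1.59781449e-03],
       [-1.14552676e-04, -1.62846209e-03, -9.99998667e-01]]), 'ft_force': array([ 0.14493765, -0.60549468, -0.49175784]), 'wrist_torque': array([-0.02666015,  0.00665232, -0.05267145]), 'gripper_force': 0.0, 'grip_width': 0.08799306531644509}
```

View pics/top0.png

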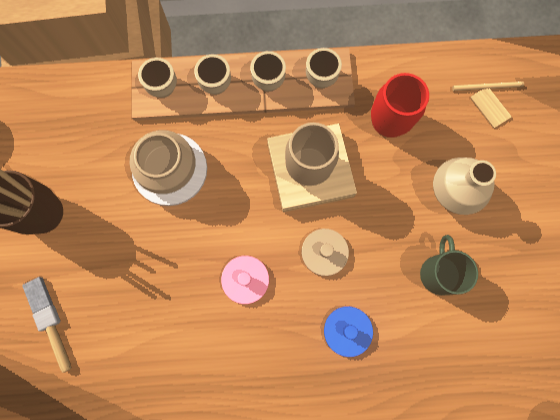

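View pics/side0.png

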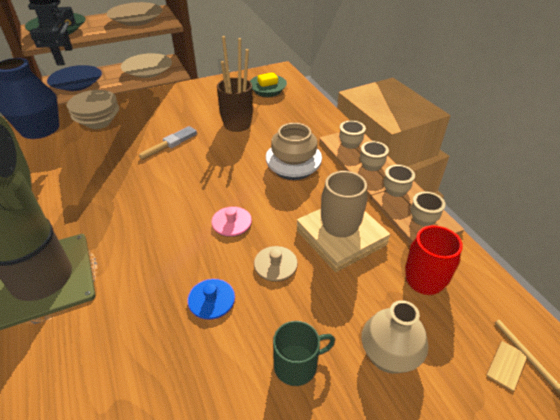

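The top view shows the squat jar on the round metal wheel at (165,163) and the tall jar on the square wooden stack at (312,155). The lid candidates are tan (325,252), pink (245,280) and blue (349,331). Tan matches the stoneware lid; pink and blue are the look-alikes. The red vessel at (402,103) is also a look-alike. I'll confirm with one crop and measure.

```bash
cat > m.py <<'E'
from h import *
def circ(P):
    A=np.c_[2*P,np.ones(len(P))]; s=np.linalg.lstsq(A,(P**2).sum(1),rcond=None)[0]
    return s[:2],np.sqrt(s[2]+s[:2]@s[:2])
def ring(Q):
    c,r=cv2.minEnclosingCircle((Q*1000).astype(np.float32)); return np.round(np.array(c)/1000,4),round(r/1000,4),len(Q)
E
python3 - <<'E'
from m import *
z=np.load('top0.npz');W=z['W'];px=z['px']
zs=np.load('side0.npz');Ws=zs['W']
a=px[110:290,125:365]; cv2.imwrite('pics/crop0.png',cv2.resize(a[:,:,::-1],None,fx=3,fy=3,interpolation=cv2.INTER_CUBIC))
print('approx', W[252,325],W[252,310],W[163,135],W[200,170])
for nm,WW in(('top',W),('side',Ws)):
  lc=np.array([.435,-.11]) if 0 else W[257,322][:2]
  def sel(c,r,z0,z1):
    m=(np.hypot(WW[...,0]-c[0],WW[...,1]-c[1])<r)&(WW[...,2]>z0)&(WW[...,2]<z1); return WW[m]
  for lab,c,r,z0,z1 in(('liddisc',lc,.065,.008,.02),('knobtop',lc,.04,.040,.055),('rim',W[155,158][:2],.09,.112,.13),('tallrim',W[150,312][:2],.09,.162,.18)):
    Q=sel(c,r,z0,z1)
    if len(Q)>3: print(nm,lab,ring(Q[:,:2]),'fit',circ(Q[:,:2]),np.median(Q[:,2]))
E
```

```text
approx [ 0.49021063 -0.17048472  0.04723536] [ 0.4958615  -0.14289441  0.01415211] [0.67785824 0.19104534 0.12289088] [0.62071784 0.14330954 0.03928621]
top liddisc (array([ 0.4942, -0.1739]), 0.0498, 1585) fit (array([ 0.49416328, -0.17405945]), np.float64(0.036594347279833295)) 0.014287881016630246
top knobtop (array([ 0.4942, -0.1738]), 0.0137, 145) fit (array([ 0.49416832, -0.17375355]), np.float64(0.009783216974233115)) 0.0459605612843543
top rim (array([0.6923, 0.1498]), 0.0468, 506) fit (array([0.69157298, 0.14864083]), np.float64(0.0429446802761984)) 0.12005978774639828
top tallrim (array([ 0.6739, -0.1511]), 0.0464, 548) fit (array([ 0.67311909, -0.15103414]), np.float64(0.042840894857894884)) 0.16972590988827768
side liddisc (array([ 0.4921, -0.1754]), 0.0512, 1030) fit (array([ 0.49202846, -0.17631037]), np.float64(0.0373328409879569)) 0.01291546677973991
side knobtop (array([ 0.4925, -0.1764]), 0.0153, 101) fit (array([ 0.49173455, -0.17743136]), np.float64(0.010058383451154198)) 0.0447166310501054
side rim (array([0.689 , 0.1463]), 0.0481, 232) fit (array([0.68985678, 0.14588279]), np.float64(0.04292181510490096)) 0.11699756853703816
side tallrim (array([ 0.6713, -0.1536]), 0.0475, 371) fit (array([ 0.67128172, -0.15442425]), np.float64(0.04298570077330508)) 0.16750140142414358
```

View pics/crop0.png

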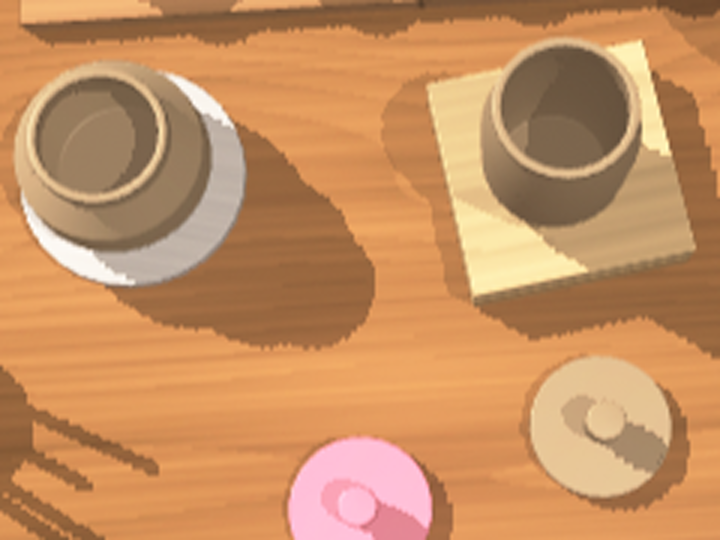

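The crop confirms it: the tan, uncoloured lid is at crop (600,425), and the squat jar stands on the round metal wheel. Next I'll plan an arc to above the lid.

```bash
cat > rel.py <<'E'
from h import *
def rel(tgts):
    s=ctrl.get_state(); R=np.array(s['orientation']); p=np.array(s['tool_pos'])
    for t in tgts: print(np.round(R.T@(np.array(t)-p)*100,1).tolist())
E
python3 - <<'E'
from rel import *
T=[]
for i in range(1,21):
    a=np.radians(74.1-93.6*i/20); r=.624-(.624-.5235)*min(1,i/10); T.append([r*np.cos(a),r*np.sin(a),.25]) 
rel(T); print(np.round(T,2).tolist())
for n in('top','side'):
    W=np.load(n+'0.npz')['W']; P=W[W[...,2]>.15]; r=np.hypot(P[:,0],P[:,1]); P=P[(r<.95)&(P[:,2]<.9)]
    B=(np.floor(P[:,:2]/.1)).astype(int)
    for b in np.unique(B,axis=0):
        m=(B==b).all(1)
        if m.sum()>5: print(n,b*.1,m.sum(),P[m,2].max().round(3))
E
```

```text
[-5.0, -1.3, -1.2]
[-9.9, -2.9, -1.2]
[-14.4, -4.8, -1.2]
[-18.8, -7.2, -1.2]
[-22.8, -9.8, -1.2]
[-26.6, -12.7, -1.2]
[-30.0, -15.9, -1.2]
[-33.1, -19.3, -1.2]
[-35.8, -22.9, -1.2]
[-38.2, -26.6, -1.2]
[-41.0, -29.9, -1.1]
[-43.5, -33.3, -1.1]
[-45.7, -37.0, -1.1]
[-47.7, -40.8, -1.1]
[-49.3, -44.8, -1.1]
[-50.5, -48.8, -1.1]
[-51.5, -53.0, -1.1]
[-52.1, -57.2, -1.1]
[-52.3, -61.5, -1.1]
[-52.2, -65.8, -1.1]
[[0.22, 0.57, 0.25], [0.26, 0.55, 0.25], [0.3, 0.51, 0.25], [0.33, 0.48, 0.25], [0.36, 0.44, 0.25], [0.39, 0.41, 0.25], [0.42, 0.37, 0.25], [0.44, 0.32, 0.25], [0.45, 0.28, 0.25], [0.47, 0.24, 0.25], [0.48, 0.2, 0.25], [0.5, 0.16, 0.25], [0.51, 0.12, 0.25], [0.52, 0.08, 0.25], [0.52, 0.04, 0.25], [0.52, -0.01, 0.25], [0.52, -0.05, 0.25], [0.52, -0.09, 0.25], [0.51, -0.13, 0.25], [0.49, -0.17, 0.25]]
top [0.5 0.4] 77 0.199
top [ 0.6 -0.2] 562 0.175
top [0.6 0.4] 101 0.199
top [ 0.7 -0.2] 220 0.173
side [-0.1 -0.1] 190 0.21
side [-0.1  0.6] 255 0.223
side [ 0.  -0.1] 3266 0.369
side [0. 0.] 766 0.385
side [0.  0.5] 13 0.166
side [0.  0.6] 994 0.225
side [0.1 0.5] 1479 0.403
side [0.1 0.6] 224 0.365
side [0.2 0.5] 9 0.392
side [0.2 0.6] 197 0.385
side [0.5 0.3] 37 0.234
side [0.5 0.4] 54 0.232
side [ 0.6 -0.2] 545 0.172
side [0.6 0.3] 9 0.253
side [0.6 0.4] 385 0.273
side [ 0.7 -0.2] 152 0.171
```

>>> jog_arm(linear=[[0,0,-4],[-1,0,-8],[-5,-1.3,-8],[-9.9,-2.9,-8],[-14.4,-4.8,-8],[-18.8,-7.2,-8],[-22.8,-9.8,-8],[-26.6,-12.7,-8],[-30,-15.9,-8],[-33.1,-19.3,-8],[-35.8,-22.9,-8],[-38.2,-26.6,-8]], rot=[[0,0,0],[0,0,0],[0,0,5],[0,0,10],[0,0,15],[0,0,20],[0,0,25],[0,0,30],[0,0,35],[0,0,40],[0,0,45],[0,0,50]], fingers=100)

```text
time: 1.3
tool_pos: [0.4662, 0.2389, 0.3184]
orientation: [[-0.405, 0.914, -0.0], [0.914, 0.405, -0.0], [-0.0, -0.0, -1.0]]
ft_force: [-0.0, 0.3, 1.1]
grip_width: 0.0883
gripper_force: 0.0
```

Run:
```python
from rel import *
s=ctrl.get_state();print(s['time'],s['tool_pos'],s['joint_pos'],s['orientation'])
p=s['tool_pos']; a0=np.arctan2(p[1],p[0]);r0=np.hypot(p[0],p[1]);T=[]
for i in range(1,11):
    a=a0+(np.radians(-19.5)-a0)*i/10; r=r0+(.5235-r0)*i/10; T.append([r*np.cos(a),r*np.sin(a),p[2]+(.12-p[2])*max(0,(i-4)/6)])
rel(T)
```

```text
1.3 [0.46616168 0.23891184 0.3184362 ] [-33.50011942  26.06252189   2.03107476 101.25527884  -1.1097115
  52.71810436  -7.09894601] [[-4.05205082e-01  9.14225801e-01 -1.60370099e-04]
 [ 9.14225794e-01  4.05205028e-01 -2.89000928e-04]
 [-1.99229335e-04 -2.63719126e-04 -9.99999945e-01]]
[-4.3, 0.1, 0.0]
[-8.5, -0.2, 0.0]
[-12.7, -0.8, 0.0]
[-16.9, -1.8, 0.0]
[-20.9, -3.1, 3.3]
[-24.9, -4.7, 6.6]
[-28.7, -6.7, 9.9]
[-32.3, -8.9, 13.2]
[-35.7, -11.5, 16.5]
[-38.9, -14.3, 19.9]
```

>>> jog_arm(linear=[[-4.3,0.1,0],[-8.5,-0.2,0],[-12.7,-0.8,0],[-16.9,-1.8,0],[-20.9,-3.1,3],[-24.9,-4.7,6],[-28.7,-6.7,9],[-32.3,-8.9,12],[-35.7,-11.5,15],[-38.9,-14.3,17],[-38.9,-14.3,19],[-38.9,-14.3,19]], rot=[[0,0,5],[0,0,10],[0,0,15],[0,0,20],[0,0,25],[0,0,30],[0,0,35],[0,0,40],[0,0,45],[0,0,46],[0,0,46],[0,0,46]])

```text
time: 2.5
tool_pos: [0.4913, -0.174, 0.1262]
orientation: [[0.376, 0.927, -0.006], [0.927, -0.376, 0.001], [-0.001, -0.006, -1.0]]
ft_force: [-0.4, -0.3, -0.0]
grip_width: 0.088
gripper_force: 0.0
```

Run:
```python
from rel import *
s=ctrl.get_state();print(s['time'],s['tool_pos'],s['joint_pos'],s['orientation'])
rel([[.4935,-.1745,.06],[.4935,-.1745,.020]])
for n in('top','side'):
    f=grab(n);cv2.imwrite(f'pics/{n}1.png',f['pixels'][:,:,::-1])
```

```text
2.5 [ 0.4913306  -0.17400424  0.12621734] [  9.49816541  42.46125983   8.14511333 113.5411971  -12.89677123
  25.1975429    5.16828962] [[ 0.37615438  0.92653724 -0.00605132]
 [ 0.92655607 -0.37615528  0.00103212]
 [-0.00131994 -0.00599512 -0.99998116]]
[0.0, 0.3, 6.6]
[0.0, 0.3, 10.6]
```

View pics/side1.png

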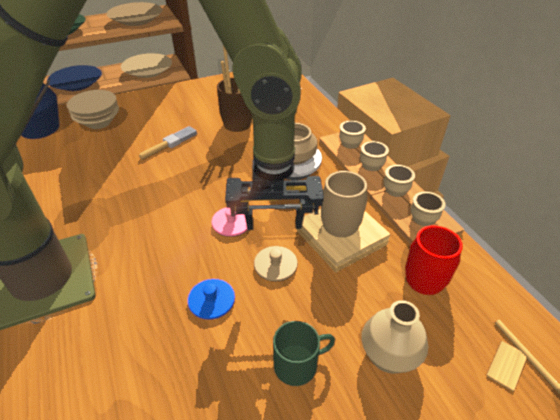

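The side view shows the open gripper centred above the tan lid (275,262), and the body is clear of the tall jar (344,205). Descending.

>>> jog_arm(linear=[[0,0,2],[0,0,4],[0,0,5.5],[0,0,6.5],[0,0,6.5],[0,0,6.5]], rot=[[0,0,0],[0,0,0],[0,0,0],[0,0,0],[0,0,0],[0,0,0]])

```text
time: 3.2
tool_pos: [0.495, -0.1719, 0.0645]
orientation: [[0.371, 0.929, 0.001], [0.929, -0.371, -0.0], [0.0, 0.001, -1.0]]
ft_force: [-0.6, 1.0, 0.4]
grip_width: 0.088
gripper_force: 0.0
```

Run:
```python
from rel import *
s=ctrl.get_state();print(s['tool_pos'],s['orientation'],s['ft_force'])
rel([[.4935,-.1745,.020]])
```

```text
[ 0.49499904 -0.17193932  0.06449565] [[ 3.71196939e-01  9.28553172e-01  1.35604281e-03]
 [ 9.28554037e-01 -3.71197252e-01 -2.31366520e-05]
 [ 4.81875754e-04  1.26774728e-03 -9.99999080e-01]] [-0.6152674   0.99960705  0.35941731]
[-0.3, -0.0, 4.4]
```

>>> jog_arm(linear=[[-0.3,0,1],[-0.3,0,2],[-0.3,0,3],[-0.3,0,4],[-0.3,0,4.4],[-0.3,0,4.4],[-0.3,0,4.4]], rot=[[0,0,0],[0,0,0],[0,0,0],[0,0,0],[0,0,0],[0,0,0],[0,0,0]])

```text
time: 3.9
tool_pos: [0.4931, -0.1753, 0.0196]
orientation: [[0.372, 0.928, -0.0], [0.928, -0.372, 0.0], [0.0, -0.0, -1.0]]
ft_force: [-0.1, 0.4, -0.1]
grip_width: 0.0883
gripper_force: 0.0
```

>>> jog_arm(linear=[[0,0,0],[0,0,0],[0,0,0],[0,0,0],[0,0,0],[0,0,0],[0,0,0],[0,0,0],[0,0,0],[0,0,0]], rot=[[0,0,0],[0,0,0],[0,0,0],[0,0,0],[0,0,0],[0,0,0],[0,0,0],[0,0,0],[0,0,0],[0,0,0]], fingers=0)

```text
time: 4.9
tool_pos: [0.4932, -0.1753, 0.0197]
orientation: [[0.372, 0.928, 0.0], [0.928, -0.372, -0.0], [0.0, 0.0, -1.0]]
ft_force: [1.0, 0.1, 0.3]
grip_width: 0.0266
gripper_force: 30.0
```

Gripped at 26.6 mm and 30 N. Lifting to just above the jar heights, then checking.

>>> jog_arm(linear=[[0,0,-0.5],[0,0,-1.5],[0,0,-3.5],[0,0,-6],[0,0,-9],[0,0,-12],[0,0,-15],[0,0,-17],[0,0,-18],[0,0,-18],[0,0,-18]], rot=[[0,0,0],[0,0,0],[0,0,0],[0,0,0],[0,0,0],[0,0,0],[0,0,0],[0,0,0],[0,0,0],[0,0,0],[0,0,0]])

```text
time: 6.0
tool_pos: [0.4924, -0.1749, 0.1991]
orientation: [[0.372, 0.928, -0.001], [0.928, -0.372, 0.001], [0.0, -0.001, -1.0]]
ft_force: [-0.1, -0.4, -3.2]
grip_width: 0.0264
gripper_force: 30.0
```

Run:
```python
from rel import *
s=ctrl.get_state();print(s['tool_pos'],s['ft_force'],s['grip_width'],s['joint_pos'])
p=s['tool_pos']
T=[];n=10
a0=np.arctan2(p[1],p[0]);r0=np.hypot(*p[:2]);g=np.array([.691,.148]);a1=np.arctan2(g[1],g[0]);r1=np.hypot(*g);print(np.degrees(a1-a0))
for i in range(1,n+1):
    k=i/n;a=a0+(a1-a0)*k; r=r0+(r1-r0)*k;T.append([r*np.cos(a),r*np.sin(a),p[2]])
rel(T)
f=grab('side');W=cloud(f);cv2.imwrite('pics/side2.png',f['pixels'][:,:,::-1])
m=(np.hypot(W[...,0]-p[0],W[...,1]-p[1])<.075)&(W[...,2]<p[2]+.005)&(W[...,2]>.1); Q=W[m]
print(len(Q),np.percentile(Q[:,2],[2,25,50,75,98]))
```

```text
[ 0.49241327 -0.17487685  0.19909746] [-0.14700121 -0.36931337 -3.20050571] 0.026386654208239487 [  7.68925095  35.66068721  11.06667069 110.38710701 -11.25617821
  35.06547943   4.13384359]
31.641203879458192
[3.1, 1.6, -0.0]
[6.3, 3.1, -0.0]
[9.7, 4.3, -0.0]
[13.3, 5.4, -0.0]
[17.0, 6.2, -0.0]
[20.9, 6.8, -0.0]
[24.9, 7.1, -0.0]
[28.9, 7.1, -0.0]
[33.1, 6.9, -0.0]
[37.4, 6.4, -0.0]
1024 [0.18659072 0.19153056 0.19238324 0.19328485 0.20196321]
```

View pics/side2.png

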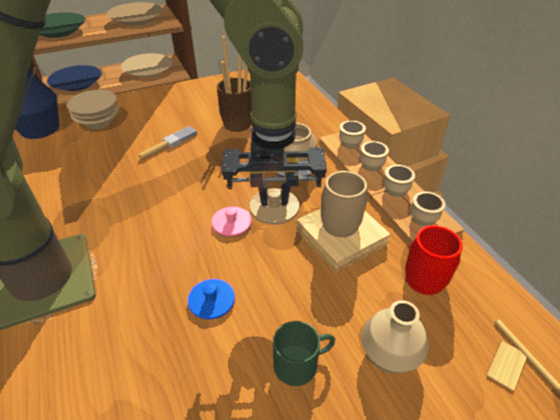

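The side view shows the lid level in the fingers at (274,207), with the tall jar undisturbed at (344,205). Moving over the squat jar.

>>> jog_arm(linear=[[0.5,0.3,-1.5],[3.1,1.6,-3],[6.3,3.1,-3],[9.7,4.3,-3],[13.3,5.4,-3],[17,6.2,-3],[20.9,6.8,-3],[24.9,7.1,-3],[28.9,7.1,-3],[33.1,6.9,-3],[36,6.5,-3],[37.4,6.4,-3]], rot=[[0,0,0],[0,0,-3],[0,0,-6],[0,0,-9],[0,0,-12],[0,0,-15],[0,0,-18],[0,0,-21],[0,0,-24],[0,0,-27],[0,0,-29],[0,0,-31]])

```text
time: 7.25
tool_pos: [0.6906, 0.1527, 0.2272]
orientation: [[-0.165, 0.986, -0.004], [0.986, 0.165, 0.002], [0.003, -0.003, -1.0]]
ft_force: [-0.7, -0.1, -2.4]
grip_width: 0.0262
gripper_force: 30.0
```

>>> jog_arm(linear=[[0,0,0],[0,0,0],[0,0,0]], rot=[[0,0,0],[0,0,0],[0,0,0]])

```text
time: 7.55
tool_pos: [0.6915, 0.1444, 0.2295]
orientation: [[-0.155, 0.988, -0.001], [0.988, 0.155, -0.003], [-0.002, -0.001, -1.0]]
ft_force: [-1.2, 0.3, -2.5]
grip_width: 0.0266
gripper_force: 30.0
```

Run:
```python
from m import *
from rel import rel
s=ctrl.get_state();p=s['tool_pos'];print(s['time'],p,s['ft_force'],s['grip_width'],s['gripper_force'],s['orientation'])
for n in('top','side'):
    f=grab(n);W=cloud(f);cv2.imwrite(f'pics/{n}3.png',f['pixels'][:,:,::-1])
    for lab,c,r,z0,z1 in(('disc',p[:2],.075,p[2]-.012,p[2]),('rim',(.691,.148),.07,.113,.125),('tall',(.672,-.152),.07,.162,.175)):
        Q=W[(np.hypot(W[...,0]-c[0],W[...,1]-c[1])<r)&(W[...,2]>z0)&(W[...,2]<z1)]
        if len(Q)>9: print(n,lab,ring(Q[:,:2]),np.median(Q[:,2]))
rel([[.691,.148,.18],[.691,.148,.136]])
```

```text
7.55 [0.69153249 0.14442427 0.22952729] [-1.23607998  0.28930528 -2.47016147] 0.026593954489162956 30.000584945082664 [[-1.54892613e-01  9.87931030e-01 -7.47816727e-04]
 [ 9.87928342e-01  1.54890247e-01 -2.56943643e-03]
 [-2.42259646e-03 -1.13677606e-03 -9.99996419e-01]]
top disc (array([0.6932, 0.1406]), 0.0486, 829) 0.22435704253486796
top rim (array([0.6898, 0.1471]), 0.0451, 254) 0.11986562846798314
top tall (array([ 0.6741, -0.1512]), 0.0466, 551) 0.1695428241555876
side disc (array([0.689 , 0.1424]), 0.0511, 475) 0.22266780337306621
side rim (array([0.69  , 0.1458]), 0.0485, 207) 0.1174948173311032
side tall (array([ 0.6719, -0.1542]), 0.0482, 365) 0.16754387759568906
[0.3, -0.0, 5.0]
[0.3, -0.0, 9.4]
```

View pics/side3.png

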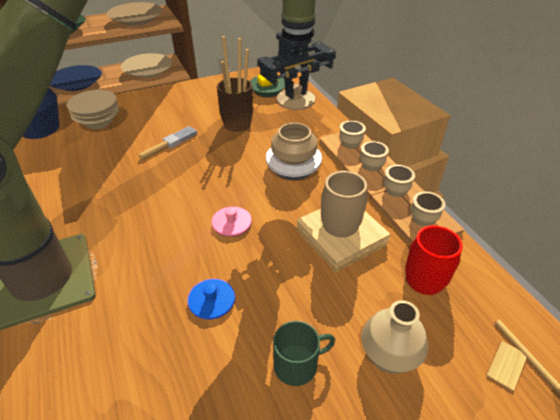

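The lid is level in the hand at (296,97), above and behind the jar in this view (jar rim at 295,133). Descending to just above the rim.

>>> jog_arm(linear=[[0.2,0,2],[0.3,0,4],[0.3,0,6],[0.3,0,7.5],[0.3,0,8],[0.3,0,8],[0.3,0,8],[0.3,0,8]], rot=[[0,0,0],[0,0,0],[0,0,0],[0,0,0],[0,0,0],[0,0,0],[0,0,0],[0,0,0]])

```text
time: 8.45
tool_pos: [0.6921, 0.1511, 0.151]
orientation: [[-0.159, 0.987, 0.002], [0.987, 0.159, 0.001], [0.0, 0.002, -1.0]]
ft_force: [0.1, -0.0, -2.2]
grip_width: 0.0266
gripper_force: 30.0
```

Run:
```python
from rel import *
s=ctrl.get_state();print(s['tool_pos'],s['ft_force'],s['orientation'])
rel([[.691,.148,.134]])
```

```text
[0.69205153 0.15106926 0.15097873] [ 0.14171978 -0.00439843 -2.16949152] [[-1.58751631e-01  9.87316039e-01  2.22673352e-03]
 [ 9.87318528e-01  1.58750745e-01  5.70582722e-04]
 [ 2.09849868e-04  2.28907620e-03 -9.99997358e-01]]
[-0.3, -0.2, 1.7]
```

>>> jog_arm(linear=[[-0.2,-0.1,0.2],[-0.3,-0.2,0.5],[-0.3,-0.2,0.8],[-0.3,-0.2,1.1],[-0.3,-0.2,1.4],[-0.3,-0.2,1.5],[-0.3,-0.2,1.5],[-0.3,-0.2,1.5]], rot=[[0,0,0],[0,0,0],[0,0,0],[0,0,0],[0,0,0],[0,0,0],[0,0,0],[0,0,0]])

```text
time: 9.25
tool_pos: [0.6898, 0.1477, 0.1347]
orientation: [[-0.159, 0.987, 0.0], [0.987, 0.159, 0.0], [0.0, 0.0, -1.0]]
ft_force: [-1.4, 0.2, -1.6]
grip_width: 0.0267
gripper_force: 30.0
```

>>> jog_arm(linear=[[0,0,0.1],[0,0,0.2],[0,0,0.2],[0,0,0.2],[0,0,0.2]], rot=[[0,0,0],[0,0,0],[0,0,0],[0,0,0],[0,0,0]])

```text
time: 9.75
tool_pos: [0.69, 0.1478, 0.1336]
orientation: [[-0.159, 0.987, 0.001], [0.987, 0.159, 0.0], [0.0, 0.001, -1.0]]
ft_force: [-1.5, 0.4, 6.6]
grip_width: 0.0263
gripper_force: 30.0
```

Contact made: the wrist force is up about 9 N at the expected height. Releasing.

>>> jog_arm(linear=[[0,0,0],[0,0,0],[0,0,0],[0,0,0],[0,0,0],[0,0,0],[0,0,0]], rot=[[0,0,0],[0,0,0],[0,0,0],[0,0,0],[0,0,0],[0,0,0],[0,0,0]], fingers=80)

```text
time: 10.45
tool_pos: [0.6897, 0.1477, 0.1326]
orientation: [[-0.159, 0.987, -0.0], [0.987, 0.159, 0.0], [0.0, -0.0, -1.0]]
ft_force: [-0.4, -0.3, -0.3]
grip_width: 0.0702
gripper_force: 0.0
```

>>> jog_arm(linear=[[0,0,-0.5],[0,0,-1.5],[0,0,-3],[0,0,-6],[0,0,-9],[0,0,-12],[0,0,-15],[0,-4,-17],[0,-8,-17],[0,-12,-17],[0,-16,-17],[0,-16,-17]], rot=[[0,0,0],[0,0,0],[0,0,0],[0,0,0],[0,0,0],[0,0,0],[0,0,0],[0,0,0],[0,0,0],[0,0,0],[0,0,0],[0,0,0]])

```text
time: 11.65
tool_pos: [0.5253, 0.1207, 0.3036]
orientation: [[-0.159, 0.987, -0.006], [0.987, 0.159, -0.001], [0.0, -0.006, -1.0]]
ft_force: [0.9, 0.6, 1.6]
grip_width: 0.0705
gripper_force: 0.0
```

Run:
```python
from m import *
s=ctrl.get_state();print(s['time'],s['tool_pos'],s['grip_width'])
for n in('top','side'):
    f=grab(n);W=cloud(f);cv2.imwrite(f'pics/{n}4.png',f['pixels'][:,:,::-1])
    for lab,c,z0,z1 in(('disc',(.69,.148),.123,.134),('knob',(.69,.148),.158,.172),('tall',(.672,-.152),.162,.175)):
        Q=W[(np.hypot(W[...,0]-c[0],W[...,1]-c[1])<.07)&(W[...,2]>z0)&(W[...,2]<z1)]
        if len(Q)>9: print(n,lab,ring(Q[:,:2]),np.median(Q[:,2]), np.linalg.lstsq(np.c_[Q[:,:2],np.ones(len(Q))],Q[:,2],rcond=None)[0][:2])
a=cv2.imread('pics/side4.png')[90:210,220:380];cv2.imwrite('pics/c4.png',cv2.resize(a,None,fx=4,fy=4))
```

```text
11.65 [0.52525466 0.12067082 0.30360268] 0.07054044436655679
top disc (array([0.6908, 0.1471]), 0.0505, 1308) 0.1286281873757058 [0.00164713 0.00089461]
top knob (array([0.6899, 0.1486]), 0.0138, 144) 0.16071575528359078 [ 0.00911032 -0.00363566]
top tall (array([ 0.6737, -0.1513]), 0.046, 555) 0.16962001591077255 [-0.00010712  0.00125094]
side disc (array([0.6883, 0.1468]), 0.0515, 517) 0.12666547841937634 [0.00367818 0.00665712]
side knob (array([0.689 , 0.1452]), 0.0122, 28) 0.15890622083578165 [ 0.00551354 -0.03336057]
side tall (array([ 0.6708, -0.1522]), 0.0478, 364) 0.1673778712149187 [-0.00059442  0.00176573]
```

View pics/c4.png

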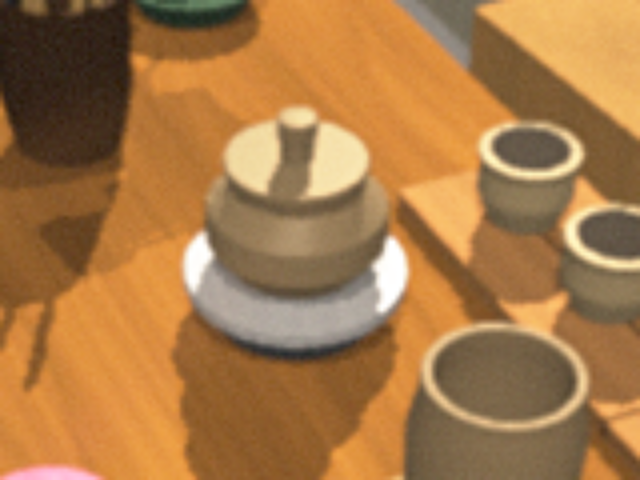

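The crop shows the lid closed on the squat jar on the wheel, with its knob up at crop (297,120). The disc measures flat with its top at z ≈ 0.128, within about 2 mm of the mouth centre, and the arm is clear. Handing in.

```bash
python3 -c "
from cell import ctrl
print(ctrl.close_job())"
```

```text
the job is handed in; nothing more can be done
None
```

The lid sits flat on the squat jar on the banding wheel, released and about 2 mm off centre by the cameras; both jars look unmoved, and the job was handed in at about 12 s without a verdict being returned.

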